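# Tilt up the pack tester's display and hold its splined key home

### The arm

A 7-joint arm with a two-finger parallel gripper is mounted at the origin on the work surface. World frame = base frame: x ahead of the robot, y to its left, z up, the work surface at z = 0. Lengths are in m, angles in rad, forces in N, time in s.
With the tool pointing down it reaches from about 0.425 to 0.95 m from the base axis. Payload 16.7 kg.
Tool frame: the origin (TCP) lies midway between the tips of the shut fingers; the grasp point (between the pads) lies 19 mm behind it; z points along the fingers, y is the line along which they close (so a half turn about z gives the same grasp; the last joint's range is limited). The gripper opens to 94 mm and grips with 3 to 60 N. Pads are 16 mm wide; open, the fingers measure 119 mm over their backs; the gripper's body (75 mm by 177 mm) begins 78 mm behind the grasp point.
Start: joints at [-1.395, 0.426, 0.074, 1.606, -0.034, 1.111, -0.067], TCP at [0.216, 0.639, 0.205] pointing down, gripper open.
Joint ranges: [-2.85, 2.85], [-0.5, 2.14], [-1.23, 1.37], [0.21, 2.46], [-1.02, 4.16], [0.16, 2.05], [-2.73, 2.73]. Speed limits (rad/s): [1.89, 1.89, 2.39, 2.39, 3.01, 3.01, 3.01].

### API

Orientations are given as a unit quaternion [x, y, z, w].
In Python, from workcell import robot, viewer gives the robot as it stands (robot), with the cameras (viewer).
- The arm moves only by the tool creep_tool, called after ">>>" by a JSON object that holds its "op" and its "data". Schema: {"type":"object","properties":{"segments":{"type":"array","items":{"type":"array","items":{"type":"number"},"minItems":5,"maxItems":5},"minItems":1,"maxItems":20},"only":{"type":"string"},"quiet":{"type":"boolean"},"lines":{"type":"string"}},"required":["segments"],"additionalProperties":false}. segments is a list of rows, 1 to 20 of them, each of 5 numbers: the finger opening in m, then dx, dy, dz in parts of the range, where 1.0 means 1 m, then a turn about the tool's z in shares of pi rad (1.0 is pi rad); each row is the pose to reach, as a shift and turn from the pose commanded when the call began, along the tool's axes at that moment; what a row does not reach only later rows make up. A row lasts 1/8 s, in which the tool goes at most 0.0625 m and 0.188 rad, less where a joint would pass 70% of its speed; a pose out of reach is approached as far as the arm can. The fingers move at their own pace and stop on an object; the grip force is fixed at half the most. Time passes only in rows, so rows that do not move let the fingers close. The tool returns the time, the measured TCP pose, the force, the opening and the grip force at its end. only (a regular expression) keeps the lines of the reply that match it, lines (a string "A,B") keeps lines A to B, and quiet returns only ok. Shift and turn numbers lie between -1 and 1, and a call with a number outside is refused. Input that does not fit is refused with a message, and nothing moves.
- robot.get_state(): the state, without advancing time (a new reading comes with each control period).
- viewer.camera(name): name is "scene" or "top" or "wrist"; returns a dict with "img" (400x640x3 uint8, red, green, blue), "fovy" (degrees; the focal length in pixels is half the picture's height over the tangent of half this angle, whatever the lens; pixels are square), "cx", "cy" (the principal point, pixels), "xyz" and "rotation" of the camera in the world. Camera axes: x right, y down, z forward; pixel columns grow to the right and rows downward; lengths in m; the calibration is good to about 2 mm. A picture is of the moment at which its call begins. There is no depth.
- robot.job_done(): hands the job in; it is judged then, once.
The state is a dict: "time": time; "q": joint angles; "dq": joint speeds; "effort": joint torques, N m; "tool_pos": TCP position; "eef_rot": TCP orientation; "force": force on the tool from outside, world axes, zero at the start; "ft_torque": the same for the moment, N m; "opening": finger opening in m; "finger_force": force on a finger pad.
Only numpy, scipy, OpenCV 4.12 (cv2) and the standard library are available. Lean on these libraries where they do the work, as an engineer would, in place of code of your own. Each camera call takes 0.05 s, during which the arm holds its last target. There are 200 camera calls.

### The job

On the battery bench, raise the pack tester's stiff display lid to 105 degrees from closed, so that it leans back a little past upright. Then take the key with the flat bar grip from the wooden rack, turn it so that its four splines mesh with the cross-shaped socket in front of the lid, slide it fully home until its flange is down on the socket plate and keep it pressed there against the spring: finish while still holding it down. Leave the other two keys and everything else on the bench where they are.

Things in the scene. Friction and masses are not known exactly. Their poses are not given: they have to be found in the camera images.
- tester: Pack tester bolted to the bench: grey case 240 (x) x 240 (y) x 60 mm high, origin at the centre of its underside. Its x axis points from its front edge (robot side) to the lid hinge at the back, z up. It does not move.
- socket (a point): Centre of the mouth of the cross-shaped socket, on the top of a 60 mm square aluminium plate, 62 mm above the bench, 65 mm in front of the case's centre. The cross's slots run along the tester's x and y axes; each is 31 mm long overall and 9 mm wide, with straight vertical sides. A brass spring plunger lies 20 mm below the mouth.
- lid_hinge (a point): Centre of the lid's hinge line, which runs along the tester's y axis, 110 mm behind the case's centre, 70 mm above the bench.
- lid_edge (a point): Middle of the lid's free edge, 200 mm from the hinge line. The lid is a flat panel 190 mm wide (along the tester's y) and 14 mm thick (7 mm either side of this point), a black screen on its inner face.
- lid (a joint): Lid angle, rad: 0 closed (flat, free edge towards the robot), 1.57 upright, 2.5 fully back; 105 degrees is 1.83. It starts about half open, its free edge hanging in the gripper's way just behind the socket. Stiff hinge (0.6 N m, 3 to 6 N at the edge): it stays where left; closed fingers can push it back from the robot side.
- plunger (a joint): How far the plunger in the socket is pressed, m: 0 up; the key's tip meets it when the key is 20 mm in, and the key's flange meets the socket plate at 0.008. Spring: about 3 N at first, 10 N with the key fully home; it pushes the key up again if let go.
- rack: Plywood key rack, 240 (x) x 60 (y) x 35 mm high, origin at the centre of its underside, fixed. Three round holes, 32 mm wide, right through, in a row along its x axis at -80, 0 and +80 mm; a key stands in each by its flange.
- key: Key to use, 90 g: origin at the centre of its steel flange's underside (42 mm across, 4 thick), z up. Black bar grip above: 40 mm along x, 14 along y, 4 to 46 mm above origin. Below: stem 28 mm long, four splines along x and y (28 mm tip to tip, 6 thick), last 4 mm slimmer (25 tip to tip, 3.6 thick). Stands loose in any rack hole, turned any way.
- key_tip (a point): Lower end of the key's stem, on its axis, 28 mm below its origin.
- knob_key: Another key in the rack, to be left alone: same flange, round black knob 36 mm across, 42 mm high, round stem.
- post_key: Another key in the rack, to be left alone: same flange, slim square black grip 16 x 16 mm, 48 mm high, round stem.
- tape: Bystander: roll of black tape lying flat, 70 mm across, 19 mm high; origin at the centre of its underside.
- screwdriver: Bystander: screwdriver lying on the bench, 170 mm long.
- jar: Bystander: closed jar, 60 mm across, 70 mm high; origin at the centre of its underside.
- cell: Bystander: one green battery cell standing up, 18 mm across, 65 mm high.
- tub: Bystander: white plastic bowl, 100 mm across, 50 mm high.
- offcut: Bystander: piece of wood lying flat, 110 x 45 x 30 mm.

How it is judged:
On the way, in this order (a step that is already met when the one before it is completed fails the run):
1. the lid is raised to 105 degrees, give or take 10 (value of joint lid between 1.658 and 2.007 rad), for 0.3 s.
2. the bar-grip key is lifted clear of the rack (height (world z) of key above 0.072 m), for 0.1 s.
3. the key is meshed, home in the socket and pressed by the gripper (horizontal distance between key and socket below 0.003 m and value of joint plunger above 0.006 m and angle between key's own z axis and vertical below 0.08 rad and (angle between the x axis of key and the x axis of tester, either way round below 0.15 rad or angle between the x axis of key and the y axis of tester, either way round below 0.15 rad) and contact force between the fingers and key above 2 N), for 0.5 s.
At the end, for the whole second after the job is handed in: Lid at 105 degrees (+-10); key upright in the socket, within 3 mm of its axis, flange within 2 mm of the plate, plunger pressed, fingers still on the key with over 2 N; other two keys within 20 mm and bystanders within 40 mm of where they began (all of step 1 and all of step 3 and distance of each of knob_key, post_key from where it was at the start of the episode below 0.02 m and distance of each of tape, screwdriver, jar, cell, tub, offcut from where it was at the start of the episode below 0.04 m); the arm keeps its last pose, push and grip.
It fails at once if one of the other two keys is moved from its hole (over 20 mm) (not (distance of each of knob_key, post_key from where it was at the start of the episode below 0.02 m)).
It fails at once if a bystander on the bench is moved more than 40 mm (not (distance of each of tape, screwdriver, jar, cell, tub, offcut from where it was at the start of the episode below 0.04 m)).
It also fails if it takes over 72 s, if anything falls off the work surface, if the arm or the gripper's body presses on something with over 40 N, if the wrist force passes 120 N, or if a joint passes its speed limit or range.

## Working session

There is one attempt and no reset: what is moved stays moved. The work goes in short steps, Python scripts to look and compute and a tool call to move; the robot and the scene stay as the last step left them, time stands still between calls to the robot, and variables do not carry over. Pictures are saved under pics/ and viewed, at most 10 in all, crops included, and the job is handed in when it is done.

```bash
ls; mkdir -p pics
```

Create h.py:
```python
import numpy as np, cv2
from workcell import robot, viewer
def cam(n):
    c=viewer.camera(n); c['xyz']=np.array(c['xyz']); R=np.array(c['rotation'],float)
    if R.size==4:
        from scipy.spatial.transform import Rotation as Ro; R=Ro.from_quat(R).as_matrix()
    c['R']=R.reshape(3,3); c['f']=200/np.tan(np.radians(c['fovy'])/2); return c
def ray(c,u,v):
    return c['R']@np.array([(u-c['cx'])/c['f'],(v-c['cy'])/c['f'],1.])
def onz(c,u,v,z):
    d=ray(c,u,v); return c['xyz']+d*(z-c['xyz'][2])/d[2]
def proj(c,p):
    q=c['R'].T@(np.array(p)-c['xyz']); return np.array([c['cx']+c['f']*q[0]/q[2],c['cy']+c['f']*q[1]/q[2]])
def save(c,n): cv2.imwrite(n,cv2.cvtColor(c['img'],cv2.COLOR_RGB2BGR))
```

Run:
```python
from h import *
print(robot.get_state())
for n in('scene','top'):
    c=cam(n); save(c,f'pics/{n}0.png'); print(n,c['xyz'],c['R'].round(3).tolist(),c['f'],c['cx'],c['cy'])
```

```text
pics
workcell.py
{'time': 0.0, 'q': array([-1.39446929,  0.42673345,  0.07383771,  1.60661003, -0.03408917,
        1.11078509, -0.06709016]), 'dq': array([ 0.00097545,  0.00094215,  0.00024784, -0.00041975,  0.00075583,
        0.00317972, -0.00233163]), 'effort': array([ 1.44911330e-03, -9.35810709e+01,  3.66705827e+00, -4.54191792e+01,
       -4.88686713e-02,  2.01509648e-02,  1.29913456e-04]), 'tool_pos': array([0.21594735, 0.63906268, 0.20477292]), 'eef_rot': array([ 1.62196316e-01,  9.86758302e-01, -6.36167410e-04, -5.44320392e-05]), 'force': array([ 0.34394914,  0.11895382, -0.30642226]), 'ft_torque': array([-0.02088043, -0.00614032,  0.04778605]), 'finger_force': 0.0, 'opening': 0.09407620683532245}
scene [ 0.35234553 -0.72008032  0.95591771] [[0.975, -0.178, 0.134], [-0.223, -0.751, 0.621], [-0.01, -0.635, -0.772]] 408.00805601189586 326.5283182189947 200.87983306635653
top [ 0.34623159 -0.02509685  1.22405253] [[-0.007, -0.991, 0.135], [-1.0, 0.008, 0.009], [-0.01, -0.135, -0.991]] 384.2006365078778 320.9523375708983 201.95896389310167
```

View pics/top0.png

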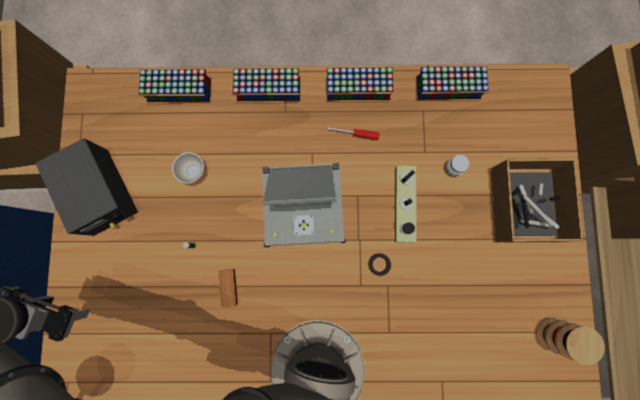

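View pics/scene0.png

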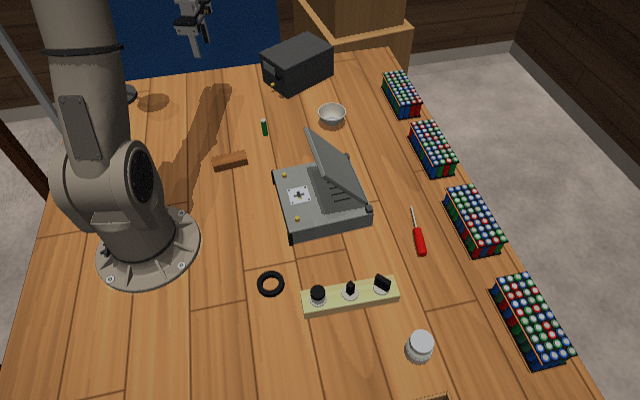

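Top view: tester spans cols 263–343, rows 165–245 with the socket near (304,225). The rack is at cols 396–416, with the bar key at (408,177), post key at (407,203) and knob key at (408,228). The lid is half open with its edge near row 202. I'll measure by masks and view an enlarged crop.

Run:
```python
from h import *
t=cam('top'); s=cam('scene')
a=cv2.resize(t['img'][155:255,255:425],None,fx=4.6,fy=4.6,interpolation=cv2.INTER_CUBIC)
cv2.imwrite('pics/crop_t.png',cv2.cvtColor(a,cv2.COLOR_RGB2BGR))
b=cv2.resize(s['img'][125:325,260:420],None,fx=3,fy=3,interpolation=cv2.INTER_CUBIC)
cv2.imwrite('pics/crop_s.png',cv2.cvtColor(b,cv2.COLOR_RGB2BGR))
```

```text
(no output)
```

View pics/crop_t.png

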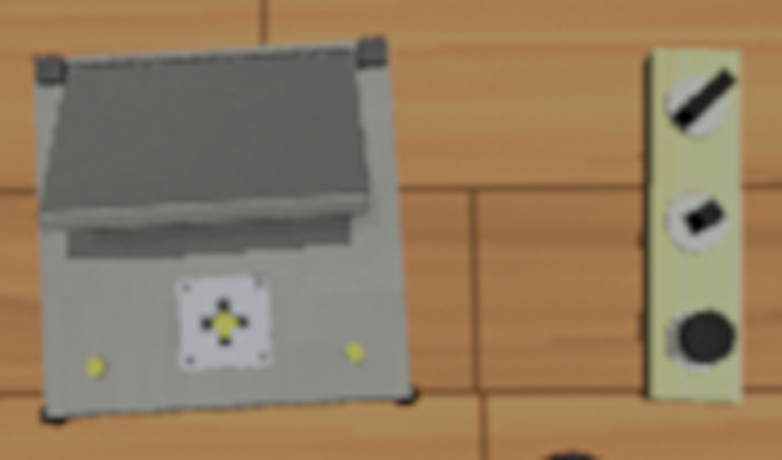

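View pics/crop_s.png

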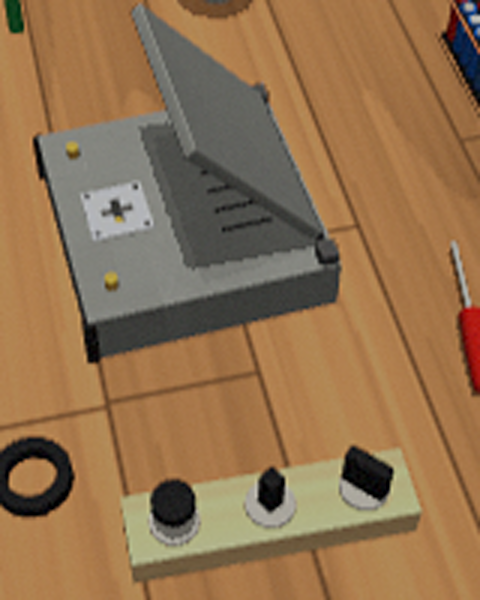

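Run:
```python
from h import *
t=cam('top'); hsv=cv2.cvtColor(t['img'],cv2.COLOR_RGB2HSV)
for u,v in [(290,240),(304,218),(297,225),(304,225),(400,215),(408,177),(415,190),(408,228),(300,185),(390,200)]: print(u,v,t['img'][v,u],hsv[v,u])
```

```text
290 240 [141 142 136] [ 35  11 142]
304 218 [169 172 176] [107  10 176]
297 225 [169 172 176] [107  10 176]
304 225 [171 174  86] [ 31 129 174]
400 215 [168 170 127] [ 31  65 170]
408 177 [38 38 37] [30  7 38]
415 190 [168 160 125] [ 24  65 168]
408 228 [42 42 42] [ 0  0 42]
300 185 [96 98 92] [40 16 98]
390 200 [162 117  75] [ 14 137 162]
```

The crops show the plate centred about (304,225) with the tester turned slightly, about 3°, and the bar grip turned about 45° to the rack.

Create m.py:
```python
from h import *
def big(m,n=8):
    k,l,st,ce=cv2.connectedComponentsWithStats(m.astype(np.uint8)); return [(l==i) for i in range(1,k) if st[i,4]>=n]
def rect(c,mask,z):
    v,u=np.nonzero(mask); P=np.array([onz(c,a,b,z)[:2] for a,b in zip(u,v)])*1000
    r=cv2.minAreaRect(P.astype(np.float32)); return r,P.mean(0)
def up(c,k=4):
    # enlarged picture camera
    d=dict(c); d['img']=cv2.resize(c['img'],None,fx=k,fy=k,interpolation=cv2.INTER_CUBIC)
    d['f']=c['f']*k; d['cx']=(c['cx']+.5)*k-.5; d['cy']=(c['cy']+.5)*k-.5; return d
```

Run:
```python
from m import *
for n,box in (('top',(160,260,250,425)),('scene',(150,320,265,405))):
    c=up(cam(n)); H=cv2.cvtColor(c['img'],cv2.COLOR_RGB2HSV).astype(int); I=c['img'].astype(int)
    roi=np.zeros(H.shape[:2],bool); y0,y1,x0,x1=[4*q for q in box]; roi[y0:y1,x0:x1]=1
    for nm,m,z in (('plate',(I[...,2]>I[...,0])&(H[...,2]>155),.062),('rack',(H[...,0]>22)&(H[...,0]<40)&(H[...,1]>40)&(H[...,1]<95)&(H[...,2]>140),.035),('black',H[...,2]<55,.081)):
        for b in big(m&roi,300):
            h=cv2.morphologyEx(b.astype(np.uint8),cv2.MORPH_CLOSE,np.ones((9,9)))
            r,me=rect(c,h>0,z); v,u=np.nonzero(b); print(n,nm,(u.mean()/4).round(1),(v.mean()/4).round(1),np.round(r[0],1),np.round(r[1],1),round(r[2],1),me.round(1))
```

```text
top plate 303.5 225.1 [435.2  39.7] [61.3 61.3] 2.9 [434.8  40.2]
top rack 405.9 204.8 [ 502.2 -278.7] [ 59.4 240.4] 87.9 [ 498.7 -277.5]
top black 407.6 176.8 [ 578.1 -276.2] [ 9.1 45.3] 43.1 [ 577.2 -275.7]
top black 407.9 202.2 [ 500.  -274.3] [11.  21.1] 26.0 [ 499.8 -273.9]
top black 408.4 228.3 [ 421.9 -272.5] [29.2 33.1] 25.8 [ 421.7 -272.4]
top black 379.1 256.9 [ 337.9 -183.9] [53.6 16. ] 89.6 [ 338.2 -183.3]
scene plate 298.7 195.2 [434.   40.8] [60.1 60.3] 3.0 [433.5  39.8]
scene rack 348.7 295.2 [ 501.9 -278.8] [ 60.9 239.9] 87.9 [ 498.1 -282.6]
scene black 273.3 178.5 [370.5 104.5] [ 6.4 61.1] 2.4 [371.1 103.9]
scene black 339.8 193.1 [545.7   9.1] [20.6 47.4] 89.5 [546.6   4.9]
scene black 342.1 199.7 [546.5 -20.6] [47.7  6.7] 2.6 [546.1 -20.5]
scene black 368.5 210.9 [605.3 -72.9] [16.5 26.8] 40.1 [606.8 -75.1]
scene black 290.4 238.0 [ 386.2 -102.1] [72.4 13.5] 88.1 [ 384.9 -114. ]
scene black 274.6 283.9 [ 326.3 -234.3] [69.1 45.8] 82.6 [ 326.2 -235.6]
scene black 382.4 282.8 [ 576.6 -291.4] [30.2 43.6] 41.7 [ 576.8 -291.6]
scene black 350.4 288.2 [ 499.  -287.7] [37.3 19.2] 71.4 [ 498.9 -288. ]
scene black 317.7 292.9 [ 421.  -282.3] [39.7 33.2] 80.6 [ 421.1 -282.2]
```

Add to m.py:
```python
PSI=np.radians(2.95); EX=np.array([np.cos(PSI),np.sin(PSI),0]); EY=np.array([-np.sin(PSI),np.cos(PSI),0]); EZ=np.array([0,0,1.])
SOCK=np.array([.4346,.0402,.062]); HNG=SOCK+.175*EX+.008*EZ
def lidpt(th,y,r=.2,off=0): # off>0 = outer side
    a=-np.cos(th)*EX+np.sin(th)*EZ; n=np.sin(th)*EX+np.cos(th)*EZ
    return HNG+r*a+off*n+y*EY
def toolmove(target):
    from scipy.spatial.transform import Rotation as Ro
    s=robot.get_state(); R=Ro.from_quat(s['eef_rot']).as_matrix(); return R.T@(np.array(target)-s['tool_pos']), R
```

Run:
```python
from m import *
t=cam('top'); s=cam('scene')
print(HNG)
for d in range(35,66,5):
    th=np.radians(d); print(d,[proj(c,lidpt(th,y,.2,o)).round(1).tolist() for c in(t,s) for y in(.095,-.095) for o in (-.007,.007)])
for tgt in ([.41,.04,.2],):print(toolmove(tgt))
```

```text
[0.60936809 0.04920628 0.07      ]
35 [[265.9, 221.1], [265.1, 217.8], [335.3, 217.0], [335.2, 213.6], [290.7, 142.3], [293.2, 138.7], [307.2, 191.6], [310.1, 188.0]]
40 [[264.9, 216.9], [264.2, 213.2], [335.2, 212.7], [335.1, 209.0], [293.9, 137.8], [296.8, 134.2], [310.9, 187.0], [314.3, 183.4]]
45 [[264.0, 212.2], [263.2, 208.1], [335.1, 208.0], [334.9, 203.8], [297.5, 133.4], [300.8, 129.9], [315.1, 182.5], [318.9, 179.0]]
50 [[263.1, 207.0], [262.4, 202.5], [334.9, 202.7], [334.7, 198.2], [301.7, 129.1], [305.3, 125.8], [319.9, 178.1], [324.0, 174.7]]
55 [[262.2, 201.4], [261.5, 196.6], [334.7, 197.1], [334.5, 192.3], [306.3, 125.0], [310.2, 121.9], [325.1, 173.9], [329.6, 170.6]]
60 [[261.4, 195.4], [260.7, 190.3], [334.4, 191.0], [334.2, 186.0], [311.2, 121.2], [315.5, 118.3], [330.8, 169.9], [335.6, 166.8]]
65 [[260.6, 189.1], [260.0, 183.8], [334.1, 184.7], [333.9, 179.4], [316.5, 117.7], [321.0, 115.0], [336.8, 166.1], [341.9, 163.3]]
(array([-0.37562318, -0.50579621,  0.00549074]), array([[-9.47377001e-01,  3.20120003e-01, -2.45452065e-05],
       [ 3.20120003e-01,  9.47376990e-01, -1.47866319e-04],
       [-2.40814026e-05, -1.47942561e-04, -9.99999989e-01]]))
```

Observed lid-edge corners ((264,204.5) top, (306,127) scene) match about 51–52°. Now I'll move in front of the lid with the fingers shut.

The manual's scale: turns go in shares of pi rad. Converting my numbers, -0.377 rad is -0.12.

>>> {"op": "creep_tool", "data": {"segments": [[0, -0.396, -0.496, 0.02, -0.12], [0, -0.396, -0.496, 0.02, -0.12], [0, -0.396, -0.496, 0.02, -0.12], [0, -0.396, -0.496, 0.02, -0.12], [0, -0.396, -0.496, 0.02, -0.12], [0, -0.396, -0.496, 0.02, -0.12], [0, -0.396, -0.496, 0.02, -0.12], [0, -0.396, -0.496, 0.02, -0.12], [0, -0.396, -0.496, 0.02, -0.12], [0, -0.396, -0.496, 0.02, -0.12], [0, -0.396, -0.496, 0.02, -0.12], [0, -0.396, -0.496, 0.02, -0.12], [0, -0.396, -0.496, 0.02, -0.12]]}}

```text
time: 2.08
tool_pos: [0.4322, 0.0441, 0.1855]
eef_rot: [-0.026, 1.0, 0.0, -0.0]
force: [-0.5, 0.0, 0.4]
opening: 0.0004
finger_force: 0.0
```

Run:
```python
from m import *
print(toolmove([.60,.0488,.185]))
```

```text
(array([-0.16782804, -0.00417999,  0.00048004]), array([[-9.98597519e-01, -5.29432031e-02, -1.06596192e-04],
       [-5.29432195e-02,  9.98597512e-01,  1.57545798e-04],
       [ 9.81057126e-05,  1.62968389e-04, -9.99999982e-01]]))
```

>>> {"op": "creep_tool", "data": {"segments": [[0, -0.03, 0, 0, 0], [0, -0.05, 0, 0, 0], [0, -0.07, 0, 0, 0], [0, -0.09, 0, 0, 0], [0, -0.11, 0, 0, 0], [0, -0.13, 0, 0, 0], [0, -0.15, 0, 0, 0], [0, -0.168, 0, 0, 0], [0, -0.168, 0, 0, 0]]}}

```text
time: 3.2
tool_pos: [0.6004, 0.053, 0.1849]
eef_rot: [-0.027, 1.0, -0.0, -0.0]
force: [-0.4, -0.7, -0.1]
opening: 0.0005
finger_force: 0.0
```

Run:
```python
from m import *
t=cam('top'); s=cam('scene'); save(s,'pics/s1.png')
a=np.hstack([cv2.resize(s['img'][90:240,260:400],None,fx=2.8,fy=2.8),cv2.resize(t['img'][100:250,250:390],None,fx=2.8,fy=2.8)])
cv2.imwrite('pics/lid1.png',cv2.cvtColor(a,cv2.COLOR_RGB2BGR))
for d in range(75,121,5):
    th=np.radians(d); print(d,[proj(c,lidpt(th,y,.2,o)).round(1).tolist() for c in(s,) for y in(.095,-.095) for o in (-.007,.007)])
```

```text
75 [[328.0, 111.6], [332.9, 109.6], [349.8, 159.6], [355.2, 157.4]]
80 [[334.1, 109.2], [339.0, 107.5], [356.5, 156.9], [362.0, 155.0]]
85 [[340.2, 107.1], [345.2, 105.8], [363.4, 154.6], [368.9, 153.1]]
90 [[346.4, 105.6], [351.3, 104.7], [370.3, 152.7], [375.7, 151.6]]
95 [[352.6, 104.5], [357.4, 103.9], [377.1, 151.4], [382.5, 150.6]]
100 [[358.6, 103.8], [363.4, 103.7], [383.8, 150.5], [389.0, 150.1]]
105 [[364.6, 103.7], [369.2, 103.9], [390.2, 150.0], [395.2, 150.0]]
110 [[370.3, 104.0], [374.6, 104.6], [396.5, 150.1], [401.2, 150.5]]
115 [[375.7, 104.8], [379.8, 105.7], [402.3, 150.6], [406.8, 151.3]]
120 [[380.8, 106.0], [384.7, 107.2], [407.8, 151.6], [411.9, 152.6]]
```

View pics/lid1.png

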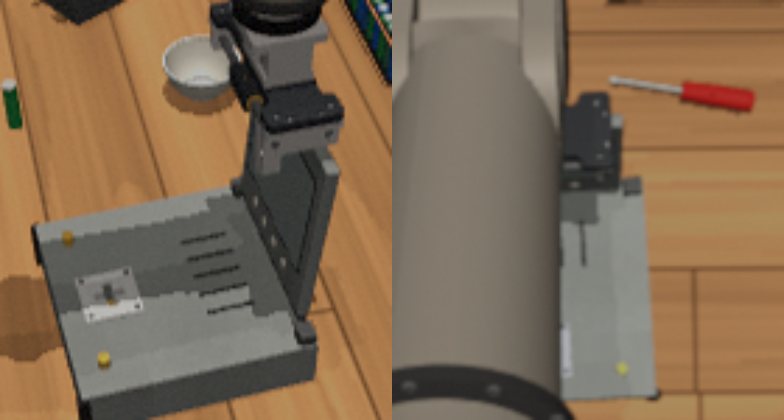

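The near lid corner is at about (377,148) in the scene view, which gives about 95°. I'll push 21 mm more, slowly.

>>> {"op": "creep_tool", "data": {"segments": [[0, -0.006, 0, 0, 0], [0, -0.011, 0, 0, 0], [0, -0.016, 0, 0, 0], [0, -0.021, 0, 0, 0], [0, -0.021, 0, 0, 0], [0, 0.01, 0, 0, 0], [0, 0.05, 0, 0, 0]]}}

```text
time: 4.18
tool_pos: [0.5502, 0.0488, 0.1855]
eef_rot: [-0.026, 1.0, -0.0, 0.001]
force: [-0.0, -1.8, 0.3]
opening: 0.0003
finger_force: 0.0
```

Run:
```python
from m import *
s=cam('scene')
a=cv2.resize(s['img'][90:190,320:420],None,fx=4,fy=4)
cv2.imwrite('pics/lid2.png',cv2.cvtColor(a,cv2.COLOR_RGB2BGR))
```

```text
(no output)
```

View pics/lid2.png

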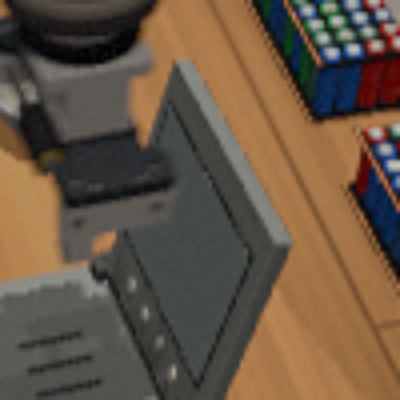

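The near lid corner is at about (389–393,150), giving about 104°, so the lid is set. Next I'll hover over the bar key and look with the wrist camera.

Converted, 0.87 rad is 0.2769.

>>> {"op": "creep_tool", "data": {"segments": [[0.06, 0.01, -0.06, -0.0345, 0], [0.06, 0, -0.12, -0.0345, 0.0573], [0.06, -0.012, -0.18, -0.0345, 0.1146], [0.06, -0.012, -0.24, -0.0345, 0.1719], [0.06, -0.012, -0.3, -0.0345, 0.2292], [0.06, -0.012, -0.33, -0.0345, 0.2769], [0.06, -0.012, -0.33, -0.0345, 0.2769], [0.06, -0.012, -0.33, -0.0345, 0.2769]]}}

```text
time: 5.22
tool_pos: [0.5795, -0.2793, 0.22]
eef_rot: [0.397, 0.918, 0.0, 0.0]
force: [0.7, 0.2, 0.2]
opening: 0.0602
finger_force: 0.0
```

Run:
```python
from m import *
w=cam('wrist'); save(w,'pics/w1.png'); print(w['xyz'],w['R'].round(3).tolist(),w['f'],proj(w,[.58,-.28,.081]))
print(robot.get_state()['q'])
```

```text
[ 0.52845507 -0.22540005  0.39893256] [[0.729, 0.662, 0.174], [0.684, -0.705, -0.185], [0.0, 0.254, -0.967]] 352.8512557495307 [319.87601804 196.3324098 ]
[-0.19387804  0.44137884  0.74154433  1.6964552  -0.32532894  1.13079405
  1.39554991]
```

View pics/w1.png

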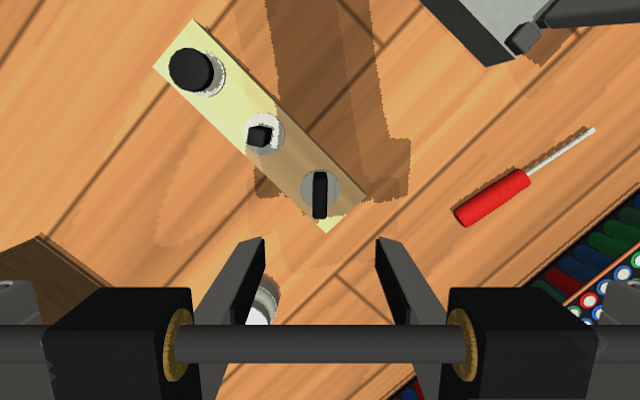

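Wrist view: the bar grip is at (320,195), nearly vertical in the image and between the fingers' line. I'll refine by mask.

Run:
```python
from m import *
w=up(cam('wrist')); H=cv2.cvtColor(w['img'],cv2.COLOR_RGB2HSV); V=H[...,2]
roi=np.zeros(V.shape,bool); roi[4*165:4*225,4*300:4*340]=1
b=max(big((V<45)&roi,100),key=lambda m:m.sum()); v,u=np.nonzero(b)
print(u.min()/4,u.max()/4,v.min()/4,v.max()/4)
rows=[(r/4,np.nonzero(b[r])[0].min()/4,np.nonzero(b[r])[0].max()/4) for r in range(v.min()+12,v.max()-8,16)]
for r in rows: print(r)
# bottom end edge -> top face far end
e=np.array([np.median(u[v>v.max()-24]),v.max()-1])
pe=onz(w,*e,.081); r,me=rect(w,b,.081); print('far end',pe,'rect',r)
for r0 in (v.max()-20,v.max()-80):
    q=np.nonzero(b[r0])[0]; A=onz(w,q.min()-.5,r0,.081);B=onz(w,q.max()+.5,r0,.081); print('mid',(A+B)/2,np.linalg.norm(A-B))
# pixel brightness on flange
I=w['img']; print([I[4*y,4*x].tolist() for x,y in((306,190),(332,190),(320,172),(345,200),(320,215))])
```

```text
312.5 326.75 172.0 218.5
(175.0, np.float64(313.5), np.float64(326.0))
(179.0, np.float64(313.0), np.float64(326.5))
(183.0, np.float64(312.75), np.float64(326.75))
(187.0, np.float64(312.75), np.float64(326.5))
(191.0, np.float64(312.75), np.float64(326.5))
(195.0, np.float64(312.75), np.float64(326.5))
(199.0, np.float64(312.5), np.float64(326.5))
(203.0, np.float64(312.5), np.float64(326.5))
(207.0, np.float64(312.5), np.float64(326.0))
(211.0, np.float64(312.75), np.float64(326.0))
(215.0, np.float64(312.75), np.float64(325.75))
far end [ 0.59369266 -0.29534947  0.081     ] rect ((578.9788208007812, -279.24432373046875), (13.062177658081055, 44.1826286315918), 42.77445602416992)
mid [ 0.59059824 -0.29188029  0.081     ] 0.012653813388641882
mid [ 0.58078685 -0.28125639  0.081     ] 0.013208522721811245
[[139, 138, 126], [137, 135, 124], [42, 44, 40], [168, 138, 95], [21, 23, 23]]
```

Converted, 0.007 rad is 0.0022.

>>> {"op": "creep_tool", "data": {"segments": [[0.06, -0.0014, -0.0005, 0.05, 0.0022], [0.06, -0.0014, -0.0005, 0.1, 0.0022], [0.06, -0.0014, -0.0005, 0.14, 0.0022], [0.06, -0.0014, -0.0005, 0.165, 0.0022], [0.06, -0.0014, -0.0005, 0.176, 0.0022], [0.06, -0.0014, -0.0005, 0.176, 0.0022], [0, -0.0014, -0.0005, 0.176, 0.0022], [0, -0.0014, -0.0005, 0.176, 0.0022], [0, -0.0014, -0.0005, 0.176, 0.0022], [0, -0.0014, -0.0005, 0.176, 0.0022], [0, -0.0014, -0.0005, 0.176, 0.0022], [0, -0.0014, -0.0005, 0.176, 0.0022]]}}

```text
time: 6.82
tool_pos: [0.5798, -0.2814, 0.044]
eef_rot: [0.401, 0.916, 0.0, -0.0]
force: [-0.3, 0.3, 1.7]
opening: 0.0138
finger_force: 30.0
```

Converted, -0.15 rad is -0.0477.

>>> {"op": "creep_tool", "data": {"segments": [[0, 0, 0, -0.03, 0], [0, 0, 0, -0.08, 0], [0, 0, 0, -0.12, 0], [0, 0.05, 0.017, -0.12, -0.0477], [0, 0.11, 0.037, -0.12, -0.105], [0, 0.17, 0.057, -0.12, -0.1592], [0, 0.23, 0.077, -0.12, -0.2165], [0, 0.29, 0.097, -0.12, -0.2737], [0, 0.3348, 0.1113, -0.106, -0.2785], [0, 0.3348, 0.1113, -0.106, -0.2785], [0, 0.3348, 0.1113, -0.106, -0.2785], [0, 0.3348, 0.1113, -0.106, -0.2785]]}}

```text
time: 8.32
tool_pos: [0.4351, 0.0391, 0.1501]
eef_rot: [-0.024, 1.0, -0.0, 0.0]
force: [0.3, 0.5, -1.4]
opening: 0.014
finger_force: 30.0
```

Run:
```python
from m import *
w=cam('wrist'); save(w,'pics/w2.png'); print(proj(w,SOCK));
```

```text
[320.99508747 209.57061872]
```

View pics/w2.png

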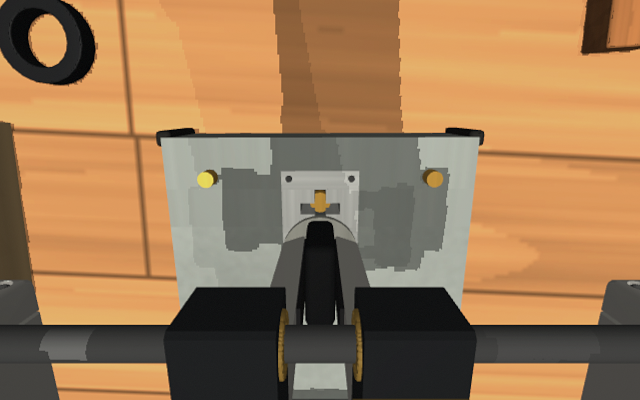

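The wrist view shows the plate's front edge at v≈171 (u 282–359), the cross at about (320,205), and the held key's bar at u 307–334 with the flange arc top at v≈219. I'll measure the offset between them.

Run:
```python
from m import *
w=cam('wrist'); I=w['img'].astype(int); g=I.sum(2)//3
print('col310',[(r,g[r,300]) for r in range(166,178)]); 
print('col320',[(r,g[r,320]) for r in range(186,240,2)])
print('row185',[(c,g[185,c]) for c in list(range(277,290,1))+list(range(352,364))])
print('row209',[(c,g[209,c],I[209,c].tolist()) for c in range(294,346,2)])
print('row250',[(c,g[250,c]) for c in range(300,342)])
print('col304',[(r,g[r,304]) for r in range(200,250,2)])
print('col336',[(r,g[r,336]) for r in range(200,250,2)])
```

```text
col310 [(166, np.int64(103)), (167, np.int64(103)), (168, np.int64(102)), (169, np.int64(101)), (170, np.int64(109)), (171, np.int64(143)), (172, np.int64(168)), (173, np.int64(167)), (174, np.int64(167)), (175, np.int64(166)), (176, np.int64(168)), (177, np.int64(171))]
col320 [(186, np.int64(165)), (188, np.int64(164)), (190, np.int64(48)), (192, np.int64(82)), (194, np.int64(126)), (196, np.int64(124)), (198, np.int64(125)), (200, np.int64(125)), (202, np.int64(124)), (204, np.int64(125)), (206, np.int64(124)), (208, np.int64(125)), (210, np.int64(127)), (212, np.int64(94)), (214, np.int64(55)), (216, np.int64(69)), (218, np.int64(141)), (220, np.int64(119)), (222, np.int64(7)), (224, np.int64(11)), (226, np.int64(12)), (228, np.int64(10)), (230, np.int64(9)), (232, np.int64(9)), (234, np.int64(12)), (236, np.int64(10)), (238, np.int64(9))]
row185 [(277, np.int64(100)), (278, np.int64(101)), (279, np.int64(101)), (280, np.int64(98)), (281, np.int64(150)), (282, np.int64(164)), (283, np.int64(163)), (284, np.int64(163)), (285, np.int64(163)), (286, np.int64(163)), (287, np.int64(16
[... 2552 characters left out ...]
133)), (236, np.int64(123)), (238, np.int64(90)), (240, np.int64(42)), (242, np.int64(34)), (244, np.int64(27)), (246, np.int64(17)), (248, np.int64(14))]
col336 [(200, np.int64(161)), (202, np.int64(157)), (204, np.int64(79)), (206, np.int64(83)), (208, np.int64(83)), (210, np.int64(83)), (212, np.int64(82)), (214, np.int64(127)), (216, np.int64(161)), (218, np.int64(153)), (220, np.int64(73)), (222, np.int64(140)), (224, np.int64(136)), (226, np.int64(136)), (228, np.int64(135)), (230, np.int64(136)), (232, np.int64(136)), (234, np.int64(136)), (236, np.int64(112)), (238, np.int64(82)), (240, np.int64(74)), (242, np.int64(71)), (244, np.int64(51)), (246, np.int64(36)), (248, np.int64(21))]
```

Run:
```python
from m import *
w=cam('wrist'); s=robot.get_state(); zt=s['tool_pos'][2]
from scipy.spatial.transform import Rotation as Ro
R=Ro.from_quat(s['eef_rot']).as_matrix()
loc=lambda p:(R.T@(p-s['tool_pos'])*1000).round(2)
print('tcp',s['tool_pos'],'yaw y',np.degrees(np.arctan2(R[1,1],R[0,1])))
zk=zt-.009
print('slot centre',loc(onz(w,319.8,208.5,.062)),'plate front',loc(onz(w,320,170.8,.062)),'plate L/R',loc(onz(w,280.6,185,.062)),loc(onz(w,358.8,185,.062)))
print('slot end',loc(onz(w,320,189,.062)), 'slot y',loc(onz(w,299.6,208.5,.062)),loc(onz(w,339.4,208.5,.062)))
for u,v in((320,217.2),(304,221),(336,221)): print('rim',loc(onz(w,u,v,zk+.004)))
print('bar L/R',loc(onz(w,302.9,250,zk+.046)),loc(onz(w,336.6,250,zk+.046)))
for n in('scene','top'):
    pass
```

```text
tcp [0.43485863 0.03935221 0.15001803] yaw y 92.7266181164983
slot centre [1.260e+00 6.000e-02 8.802e+01] plate front [31.07  0.25 88.02] plate L/R [ 20.07 -30.13  88.03] [20.   30.14 88.01]
slot end [16.89  0.23 88.02] slot y [  1.28 -15.78  88.02] [ 1.24 15.43 88.01]
rim [19.02  0.13  5.  ]
rim [16.87 -8.6   5.  ]
rim [16.85  8.86  5.  ]
bar L/R [ 16.89  -7.28 -37.  ] [ 16.88   7.22 -37.  ]
```

Run:
```python
from m import *
w=cam('wrist'); a=cv2.resize(w['img'][165:255,280:360],None,fx=6.5,fy=6.5,interpolation=cv2.INTER_CUBIC)
cv2.imwrite('pics/w2c.png',cv2.cvtColor(a,cv2.COLOR_RGB2BGR))
```

```text
(no output)
```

View pics/w2c.png

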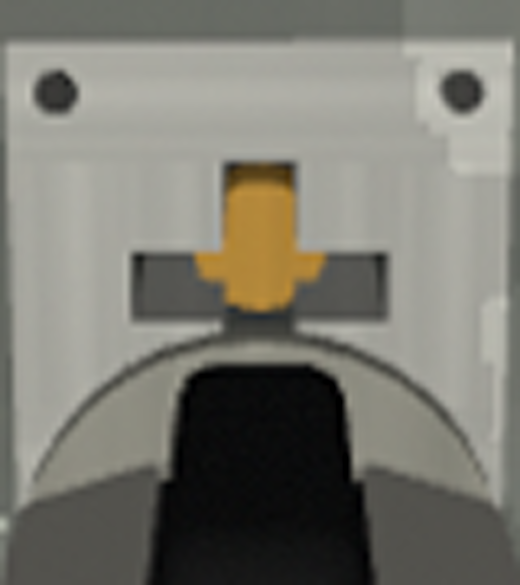

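The zoom shows the flange rim top at v≈217.3, its circle centre about 1.6–1.8 mm on tool −x, and the cross centre at tool +1.2. I'll shift +2.8 mm and start the insertion.

>>> {"op": "creep_tool", "data": {"segments": [[0, 0.0028, 0.0001, 0, 0], [0, 0.0028, 0.0001, 0.02, 0], [0, 0.0028, 0.0001, 0.04, 0], [0, 0.0028, 0.0001, 0.045, 0], [0, 0.0028, 0.0001, 0.05, 0], [0, 0.0028, 0.0001, 0.054, 0], [0, 0.0028, 0.0001, 0.058, 0], [0, 0.0028, 0.0001, 0.062, 0], [0, 0.0028, 0.0001, 0.062, 0]]}}

```text
time: 9.65
tool_pos: [0.4317, 0.04, 0.0878]
eef_rot: [-0.025, 1.0, -0.0, -0.0]
force: [-0.5, 0.3, -0.6]
opening: 0.0134
finger_force: 30.0
```

>>> {"op": "creep_tool", "data": {"segments": [[0, 0, 0, 0.004, 0], [0, 0, 0, 0.008, 0], [0, 0, 0, 0.012, 0], [0, 0, 0, 0.015, 0], [0, 0, 0, 0.017, 0], [0, 0, 0, 0.017, 0], [0, 0, 0, 0.017, 0]]}}

```text
time: 10.52
tool_pos: [0.4319, 0.0401, 0.0711]
eef_rot: [-0.025, 1.0, 0.0, 0.0]
force: [-2.1, 0.5, 8.0]
opening: 0.0137
finger_force: 30.0
```

>>> {"op": "creep_tool", "data": {"segments": [[0, 0, 0, 0.001, 0], [0, 0, 0, 0.002, 0], [0, 0, 0, 0.002, 0], [0, 0, 0, 0.002, 0]]}}

```text
time: 11.02
tool_pos: [0.4326, 0.0401, 0.0701]
eef_rot: [-0.024, 1.0, 0.0, 0.001]
force: [-8.6, -2.8, 37.8]
opening: 0.0138
finger_force: 30.0
```

>>> {"op": "creep_tool", "data": {"segments": [[0, 0, 0, 0.001, 0], [0, 0, 0, 0.001, 0], [0, 0, 0, 0.001, 0]]}}

```text
time: 11.4
tool_pos: [0.4332, 0.0402, 0.0693]
eef_rot: [-0.024, 1.0, 0.001, 0.001]
force: [-7.2, -2.5, 40.5]
opening: 0.0137
finger_force: 30.0
```

Firmly seated: force jumped to about 40 N at the home height. I'll ease back slightly, hold, and check visually.

>>> {"op": "creep_tool", "data": {"segments": [[0, 0, 0, -0.001, 0], [0, 0, 0, -0.001, 0], [0, 0, 0, -0.001, 0], [0, 0, 0, -0.001, 0], [0, 0, 0, -0.001, 0], [0, 0, 0, -0.001, 0]]}}

```text
time: 12.15
tool_pos: [0.433, 0.0401, 0.0694]
eef_rot: [-0.025, 1.0, 0.0, 0.001]
force: [1.8, -1.3, 8.4]
opening: 0.0138
finger_force: 30.0
```

Run:
```python
from m import *
s=cam('scene'); w=cam('wrist')
a=np.hstack([cv2.resize(s['img'][90:240,260:420],None,fx=2.4,fy=2.4),cv2.resize(w['img'][140:290,240:400],None,fx=2.4,fy=2.4)])
cv2.imwrite('pics/end.png',cv2.cvtColor(a,cv2.COLOR_RGB2BGR))
```

```text
(no output)
```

View pics/end.png

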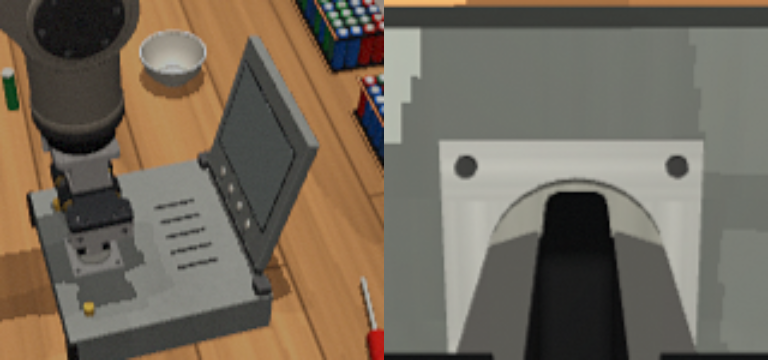

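The picture shows the flange down on the plate with the plate visible around it, and the lid corner at about (391,151), so still about 104°. I'll press slightly more to leave a margin, then hand in.

>>> {"op": "creep_tool", "data": {"segments": [[0, 0, 0, 0.0007, 0], [0, 0, 0, 0.0007, 0], [0, 0, 0, 0.0007, 0], [0, 0, 0, 0.0007, 0], [0, 0, 0, 0.0007, 0], [0, 0, 0, 0.0007, 0]]}}

```text
time: 13.0
tool_pos: [0.4331, 0.0402, 0.0693]
eef_rot: [-0.024, 1.0, 0.0, 0.001]
force: [-5.5, -1.8, 30.3]
opening: 0.0135
finger_force: 30.0
```

```bash
python3 -c "
from workcell import robot, viewer
print(robot.job_done())"
```

```text
the job is handed in; nothing more can be done
None
```

I handed the job in at 13 s of robot time: the lid is at about 104°, and the bar-grip key is meshed in the socket with its flange on the plate, held down at about 30 N. The judge's result was not shown to me.

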